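# Set up the warming shaker with its chart and samples

## Task

First unfold the kickstand leg on the back of the reference chart until it stops and stand the chart upright on it, leaning back on its leg in the middle of the grey mat with its face towards the robot. Then put every amber sample jar upright on the shaker's steel tray, inside its rim, and only after that turn the shaker's dial so that its white line points at the one long, broad mark of the scale. Leave the other bench things where they are.

Things in the scene. Friction and masses are not known exactly. Their poses are not given: they have to be found in the camera images.
- chart: Stiff grey panel 150 x 120 x 10 mm, 0.42 kg, face down at the start, leg on its upper (back) side. Origin: centre of its face. z: out of its back (up at the start). x: from top edge (-75 mm) to bottom edge (+75 mm); y +-60 mm. The handle lies beyond the top edge, at the start roughly towards the robot. Standing on its open leg it leans back 18 degrees, handle about 0.18 m up.
- chart_handle (a point): Middle of the chart's handle: round steel bar 10 mm thick, 80 mm long, parallel to the chart's y, at x -115, z +26 mm in the chart's frame (26 mm above the bench at the start), 40 mm beyond the top edge. Two round 10 mm arms (y +-40 mm) slope from it to the panel. The chart can turn about the bar in a light grip.
- chart_foot (a point): Middle of the chart's bottom edge, at x +75, z +5 mm in the chart's frame.
- leg_hinge (a point): Middle of the leg's hinge on the chart's back: x -35, z +14.5 mm in the chart's frame; its axis is parallel to the chart's y.
- leg_pull (a point): Middle of the leg's pull: round bar 9 mm thick, 40 mm long, parallel to the hinge, on two 8 mm posts (y +-20 mm) near the leg's free end, 102 mm from the hinge along the leg and 30 mm out from the leg's middle plane. With the leg folded it lies 44.5 mm above the bench, 27 mm above the leg, over the chart's bottom part.
- leg_tip (a point): Free end of the leg (a flat bar 108 x 50 x 6 mm), 108 mm from the hinge.
- leg (a joint): Opening angle of the leg in rad: 0 folded flat on the chart's back, 0.62 fully open against its stop; opening lifts the free end off the back. The hinge is stiff by friction (0.04 N m) and stays where it is left.
- mat: Flat grey rubber mat, 150 mm (x) x 170 mm (y) x 3 mm thick, fixed, a thin black line along each short side. Origin: centre of its underside. x points away from the robot. The chart's bottom edge belongs on the near half (about x -38 mm, y 0), the tip of the leg on the far half (it stands about 72 mm behind the bottom edge).
- shaker: Warming shaker, white housing 300 x 232 x 55 mm high, fixed. Origin: centre of its underside. Its x points away from the robot, from the dial panel (near end) to the tray.
- tray (a point): Centre of the floor of the shaker's steel tray, 61 mm above the bench; axes as the shaker's. The tray is square, 208 x 208 mm inside a rim 4 mm wide and 18 mm high above the floor. Four jars fit at x, y +-44 mm.
- dial (a point): On the axis of the shaker's dial, 78 mm above the bench, at the middle height of its bar grip: a black bar 46 x 12 mm, 26 mm high (65 to 91 mm above the bench), on a disc of 50 mm diameter. A white line on one end of the bar is the pointer. The axis is vertical.
- dial_knob (a joint): Dial angle in rad, 0 to 4.8, growing clockwise seen from above. At value q the pointer's direction is 2.4 - q rad, counted counter-clockwise from the shaker's x axis. Scale marks stand every 0.6 rad; the one long, broad mark is at q = 3.0. Light friction (0.03 N m), stays where it is left.
- beaker: Clear glass beaker, 64 mm wide, 75 mm high; not part of the job. Origin: centre of its foot.
- wash_bottle: White plastic bottle with a red cap, 60 mm wide, 160 mm high; not part of the job. Origin: centre of its foot.
- marker: Black marker pen 130 mm long, lying; not part of the job. Origin: below its middle.
- jar1: Squat amber sample jar with a white cap, 60 mm diameter, 42 mm high, 0.11 to 0.23 kg, standing on the bench between the chart and the shaker. Origin: centre of its foot. Two to four of the four jars are present.
- jar2: Squat amber sample jar with a white cap, 60 mm diameter, 42 mm high, 0.11 to 0.23 kg, standing on the bench between the chart and the shaker. Origin: centre of its foot. Two to four of the four jars are present.
- jar3: Squat amber sample jar with a white cap, 60 mm diameter, 42 mm high, 0.11 to 0.23 kg, standing on the bench between the chart and the shaker. Origin: centre of its foot. Two to four of the four jars are present.
- jar4: Squat amber sample jar with a white cap, 60 mm diameter, 42 mm high, 0.11 to 0.23 kg, standing on the bench between the chart and the shaker. Origin: centre of its foot. Two to four of the four jars are present.
Mind the look-alikes: they are no part of the job. Leave any brown or green look-alike of the jar3 alone.

How it is judged:
On the way, in this order (a step that is already met when the one before it is completed fails the run):
1. the leg is unfolded to its stop (value of joint leg above 0.55 rad), for 0.2 s.
2. the chart stands on its leg on the mat, face towards the robot (angle between chart's own z axis and vertical between 1.72 and 2.08 rad and height (world z) of chart_handle above 0.15 m and height (world z) of each of chart_foot, leg_tip below 0.022 m and value of joint leg above 0.5 rad and linear speed of chart below 0.03 m/s and x of chart_foot in the frame of mat between -0.078 and 0 m and x of leg_tip in the frame of mat between 0 and 0.078 m and y of chart_foot in the frame of mat between -0.045 and 0.045 m and y of leg_tip in the frame of mat between -0.045 and 0.045 m), for 0.3 s.
3. every jar stands on the tray (x of jar1 in the frame of tray between -0.078 and 0.078 m and y of jar1 in the frame of tray between -0.078 and 0.078 m and z of jar1 in the frame of tray between -0.006 and 0.006 m and angle between each of jar1, jar2, jar3, jar4's own z axis and vertical below 0.12 rad and linear speed of each of jar1, jar2, jar3, jar4 below 0.03 m/s and x of jar2 in the frame of tray between -0.078 and 0.078 m and y of jar2 in the frame of tray between -0.078 and 0.078 m and z of jar2 in the frame of tray between -0.006 and 0.006 m and x of jar3 in the frame of tray between -0.078 and 0.078 m and y of jar3 in the frame of tray between -0.078 and 0.078 m and z of jar3 in the frame of tray between -0.006 and 0.006 m and x of jar4 in the frame of tray between -0.078 and 0.078 m and y of jar4 in the frame of tray between -0.078 and 0.078 m and z of jar4 in the frame of tray between -0.006 and 0.006 m), for 0.2 s.
4. the dial points at the long mark (value of joint dial_knob between 2.86 and 3.14 rad), for 0.2 s.
At the end, for the whole second after the job is handed in: Chart at rest on bottom edge and open leg (over 0.5 rad), leaning back 9-29 deg, bottom edge on the near and leg tip on the far half of the mat, within 45 mm of its midline; all jars upright (7 deg), at rest on the tray, within 78 mm of its centre along each side; dial within 0.14 rad of the mark (all of step 2 and all of step 3 and all of step 4 and velocity of joint dial_knob between -0.1 and 0.1 rad/s); the robot touches nothing.
It fails at once if a bystander (beaker, wash bottle or marker) was moved by more than 5 cm (distance of any of beaker, wash_bottle, marker from where it was at the start of the episode above 0.05 m).
Of jar1, jar2, jar3, jar4 only 2 to 4 are there at a start; the rules pass over those that are not, and their reading is None.
At some moment in a run one of jar1, jar2, jar3, jar4 may be knocked a few centimetres aside while the robot is not near it.
Once in a run the grip may slacken for a moment while it holds something.
It also fails if it takes over 210 s, if anything falls off the work surface, if the arm or the gripper's body presses on something with over 40 N, if the wrist force passes 120 N, or if a joint passes its speed limit or range.

## Robot

A 7-joint arm with a two-finger parallel gripper is mounted at the origin on the work surface. World frame = base frame: x ahead of the robot, y to its left, z up, the work surface at z = 0. Lengths are in m, angles in rad, forces in N, time in s.
With the tool pointing down it reaches from about 0.35 to 0.9 m from the base axis. Payload 19.9 kg.
Tool frame: the origin (TCP) lies on the centre line of the jaws, within the pads' length; the fingertips stand 8 mm ahead of it and the grasp point (between the pads) lies 11 mm behind it; x points along the fingers, y is the direction in which the jaws open and shut, and the axes are right-handed (so a half turn about x gives the same grasp; the last joint's range is limited). The gripper opens to 85 mm and grips with 20 to 120 N. Pads are 22 mm wide; open, the fingers measure 114 mm over their backs; the gripper's body (76 mm by 85 mm) begins 54 mm behind the grasp point. The pads swing forward as they close: fully open they stand 13 mm farther back than shut.
Start: joints at [-1.272, 0.417, -0.01, 1.614, 0.005, 1.111, -0.053], TCP at [0.209, 0.589, 0.239] pointing down, gripper open.
Joint ranges: [-2.81, 2.81], [-0.39, 2.02], [-1.27, 1.25], [0.06, 2.57], [-1.19, 4.33], [0.19, 2], [-2.82, 2.82]. Speed limits (rad/s): [1.89, 1.89, 2.39, 2.39, 3.01, 3.01, 3.01].

## Interface

Orientations are given as [roll, pitch, yaw] about the fixed x, y, z axes, in that order (R = Rz(yaw) Ry(pitch) Rx(roll)).
In Python, from rig import robot, eyes gives the robot as it stands.
- The arm moves only by the shell command python3 -m pendant 'ROWS' [FORCE]. ROWS is JSON, a list of rows, each a list of 7 numbers: the turn, a rotation vector about the tool's x, y, z in rad, then the shift along the tool's x, y, z in mm, then the finger opening in mm, from 0 to 85.4. A call has 1 to 20 rows; each row is the pose to reach, as a shift and turn from the pose commanded when the call began, along the tool's axes at that moment; what a row does not reach only later rows make up. A row lasts 1/12 s, in which the tool goes at most 41.7 mm and 7.16 degrees, less where a joint would pass 70% of its speed; a pose out of reach is approached as far as the arm can. A call with a gripper value outside its range is refused whole. The fingers move at their own pace and stop on an object; FORCE is the grip in N (left out, the last holds). Time passes only in rows, so rows that repeat a pose let the fingers close. It gives the time, the measured TCP pose, the force and the opening at its end, in the units of the state.
- robot.observe(): the state, without advancing time (a new reading comes with each control period).
- eyes.capture(name): name is "scene" or "top"; returns a dict with "image" (384x512x3 uint8, blue, green, red), "range_z" (384x512 float32, m along the optical axis (not along the pixel's ray), 0 where there is no reading), "fx", "fy", "cx", "cy" (pixels), "R" (3x3) and "t" (3): a world point X has camera coordinates R X + t. Camera axes: x right, y down, z forward; pixel columns grow to the right and rows downward; lengths in m; the calibration is good to about 2 mm. A picture is of the moment at which its call begins.
- robot.sign_off(): hands the job in, once; it reports no verdict.
The state is a dict: "time": time; "joints": joint angles; "joint_velocities": joint speeds; "tau": joint torques, N m; "ee_pos": TCP position; "eef_rot": TCP orientation; "wrist_force": force on the tool from outside, world axes, zero at the start; "torque": the same for the moment, N m; "opening": opening from 0.0 (shut) to 1.0 (fully open).
Only numpy, scipy, OpenCV 4.12 (cv2) and the standard library are available. Lean on these libraries where they do the work, as an engineer would, in place of code of your own. Each camera call takes 0.05 s, during which the arm holds its last target. There are 200 camera calls.

## Working session

There is one attempt and no reset: what is moved stays moved. The work goes in short steps, Python scripts to look and compute and a shell command to move; the robot and the scene stay as the last step left them, time stands still between calls to the robot, and variables do not carry over. Pictures are saved under pics/ and viewed, about 12 in all and at most 16, crops included, and the job is handed in when it is done.

```bash
ls; mkdir -p pics
cat > h.py <<'E'
import numpy as np, cv2
from rig import robot, eyes
from scipy.spatial.transform import Rotation as Ro
def cap(n): 
    c=eyes.capture(n); c['image']=np.asarray(c['image']); return c
def cloud(c):
    z=np.asarray(c['range_z']); v,u=np.indices(z.shape)
    P=np.stack([(u-c['cx'])/c['fx']*z,(v-c['cy'])/c['fy']*z,z],-1)
    W=(P-np.array(c['t']))@np.array(c['R']); W[z==0]=np.nan; return W
def ray(c,u,v,h):
    d=np.array([(u-c['cx'])/c['fx'],(v-c['cy'])/c['fy'],1.])@np.array(c['R']); o=-np.array(c['R']).T@np.array(c['t'])
    return o+d*(h-o[2])/d[2]
E
python3 - <<'E'
from h import *
s=robot.observe(); print({k:np.round(v,3) for k,v in s.items()})
for n in ('scene','top'):
    c=cap(n); cv2.imwrite(f'pics/{n}0.png',cv2.resize(c['image'],(800,600))); print(n,-np.array(c['R']).T@c['t'],np.round(c['R'],2).tolist(),c['fx'])
E
```

```text
pics
{'time': np.float64(0.0), 'joints': array([-1.272,  0.418, -0.01 ,  1.614,  0.005,  1.111, -0.053]), 'joint_velocities': array([-0.   , -0.001, -0.001, -0.001, -0.001,  0.   ,  0.002]), 'tau': array([-1.0000e-03, -8.6446e+01,  6.7900e-01, -4.3488e+01,  1.9000e-02,
        7.0000e-03, -0.0000e+00]), 'ee_pos': array([0.209, 0.589, 0.239]), 'eef_rot': array([-1.498,  1.57 , -1.839]), 'wrist_force': array([-0.423,  0.49 , -0.689]), 'torque': array([ 0.013, -0.028,  0.035]), 'opening': np.float64(1.005)}
scene [1.09926984 0.4083536  0.70649484] [[-0.64, 0.76, 0.02], [0.53, 0.46, -0.71], [-0.55, -0.45, -0.7]] 352.4169627863044
top [0.43637869 0.01164229 1.19682574] [[-0.02, -1.0, 0.02], [-0.99, 0.02, -0.13], [0.13, -0.02, -0.99]] 403.2990506068004
```

View pics/top0.png

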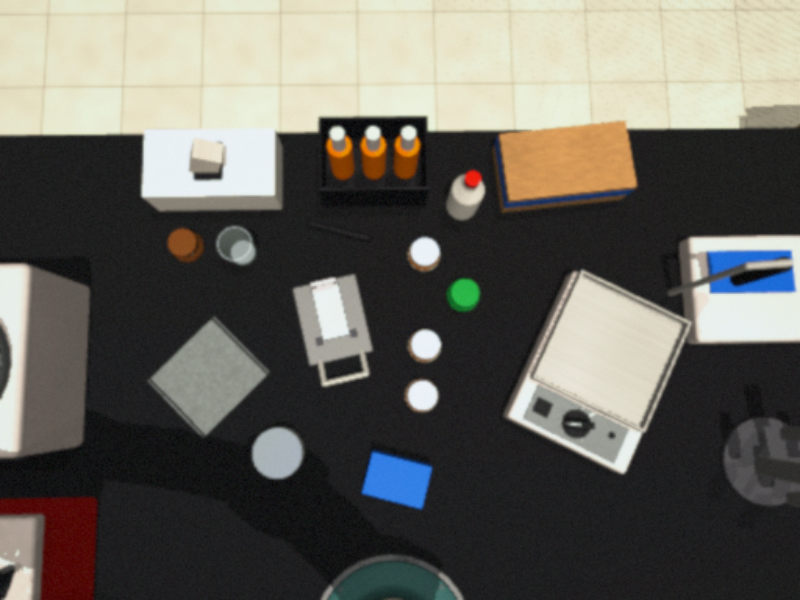

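View pics/scene0.png

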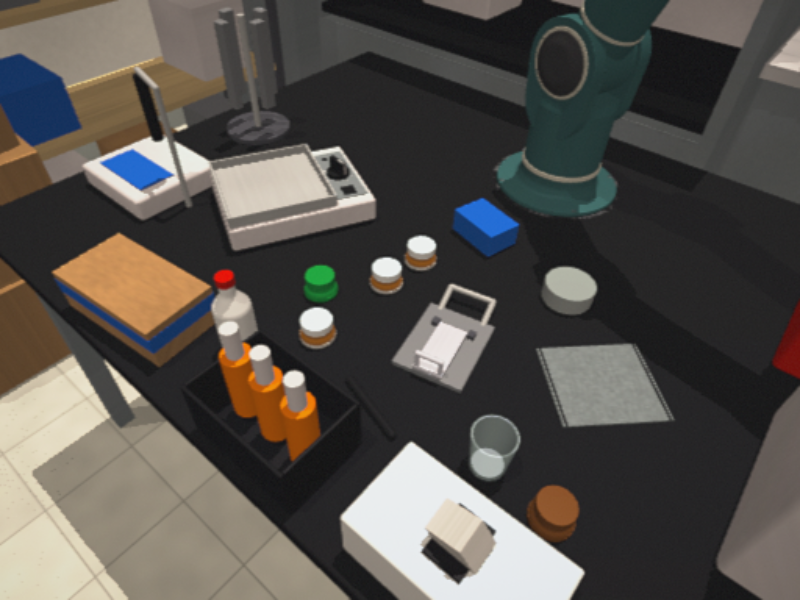

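The top view shows three amber jars at (424,253), (425,345) and (421,395), and look-alikes in green at (464,295) and brown at (183,244). The chart is at (333,320) with its handle at (345,370). The mat is a diamond at (209,377), and the dial is at (577,424). The scene view shows the mat's black lines on its left (552,385) and right (655,380) edges.

```bash
cat > meas.py <<'E'
from h import *
c=cap('top'); I=c['image']; W=cloud(c); np.savez('top.npz',W=W,I=I)
hsv=cv2.cvtColor(I,cv2.COLOR_BGR2HSV); k=1/1.5625
def box(mask,seed,name,h):
    n,l=cv2.connectedComponents(mask.astype(np.uint8)); i=l[int(seed[1]*k),int(seed[0]*k)]
    m=(l==i)&mask; ct=max(cv2.findContours(m.astype(np.uint8),0,1)[0],key=cv2.contourArea)
    r=cv2.minAreaRect(ct); b=cv2.boxPoints(r)
    B=np.array([ray(c,u,v,h) for u,v in b]); 
    print(name,'n',m.sum(),'ctr',B.mean(0).round(4),'sides',np.linalg.norm(B[1]-B[0]).round(4),np.linalg.norm(B[2]-B[1]).round(4),'yaws',np.degrees(np.arctan2(*(B[1]-B[0])[[1,0]])).round(1),np.degrees(np.arctan2(*(B[2]-B[1])[[1,0]])).round(1),'z',np.nanmedian(W[...,2][m]).round(4)); return m
v=hsv[...,2]; s=hsv[...,1]
box((v>70)&(s<60),(209,377),'mat',.003)
for n,p in enumerate([(424,253),(425,345),(421,395)]): box((v>140)&(s<60),p,'jar%d'%n,.042)
box((v>60),(577,460),'shaker',.055)
z=W[...,2]
box((z>.058)&(z<.09),(620,340),'trayz',.07)
box((z>.03),(577,460),'shakerz',.055)
box((z>.005)&(z<.06),(310,320),'chartz',.012)
box((v>70)&(s<60),(310,320),'chart',.01)
E
python3 meas.py
python3 - <<'E'
from h import *
I=cap('top')['image']
a=cv2.resize(I[165:255,180:245],None,fx=6,fy=6,interpolation=2); b=cv2.resize(I[235:305,320:410],None,fx=4,fy=4,interpolation=2)
o=np.zeros((560,800,3),np.uint8); o[:540,:390]=a; o[:280,400:760]=b
m=cv2.resize(I[195:285,90:180],None,fx=3,fy=3); o[285:555,400:670]=m
cv2.imwrite('pics/c1.png',o)
E
```

```text
mat n 3109 ctr [0.4755 0.3355 0.003 ] sides 0.1729 0.1547 yaws -44.6 -135.3 z 0.0044
jar0 n 282 ctr [ 0.6984 -0.0741  0.042 ] sides 0.0536 0.0552 yaws -27.3 -118.1 z 0.0431
jar1 n 295 ctr [ 0.5249 -0.0708  0.042 ] sides 0.0519 0.0518 yaws -91.0 178.4 z 0.0429
jar2 n 308 ctr [ 0.4326 -0.0613  0.042 ] sides 0.0542 0.0535 yaws -91.1 178.4 z 0.0431Traceback (most recent call last):
  File "meas.py", line 13, in <module>
    box((v>60),(577,460),'shaker',.055)
    ~~~^^^^^^^^^^^^^^^^^^^^^^^^^^^^^^^^
  File "meas.py", line 6, in box
    m=(l==i)&mask; ct=max(cv2.findContours(m.astype(np.uint8),0,1)[0],key=cv2.contourArea)
                      ~~~^^^^^^^^^^^^^^^^^^^^^^^^^^^^^^^^^^^^^^^^^^^^^^^^^^^^^^^^^^^^^^^^^
ValueError: max() iterable argument is empty
```

View pics/c1.png

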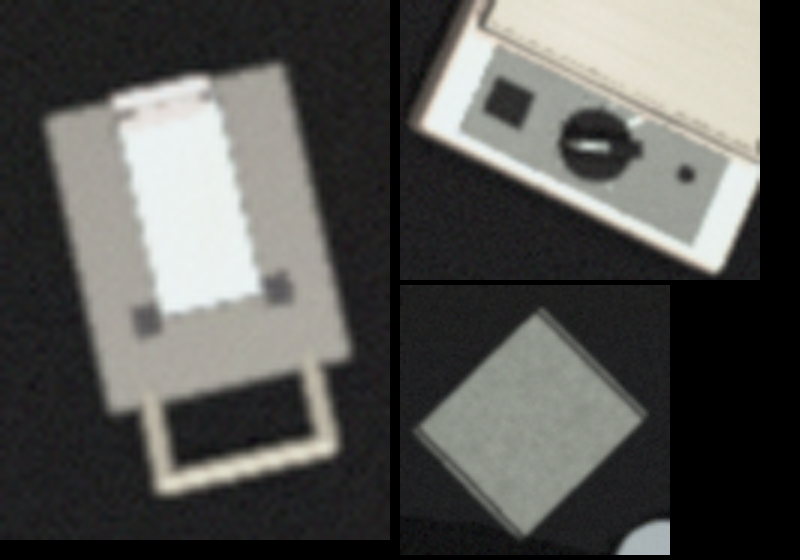

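The crop shows the chart panel corners at (45,118), (283,65), (350,355) and (110,412). The handle bar runs (160,487)-(335,450) and the pull (112,100)-(208,82). The dial pointer points image-left, with the long mark to the upper right at (638,122). The mat's lines on the upper-right and lower-left sides put the mat yaw at about 45°.

```bash
cat >> h.py <<'E'
def go(p,yaw=0,pitch=0,s=None,tip=None):
    """target TCP pos p (m), tool down, jaw (tool y) at world yaw deg; prints rotvec+shift(mm). pitch: tilt about jaw-perp axis"""
    s=s or robot.observe(); R=Ro.from_euler('xyz',s['eef_rot'])
    best=None
    for a in (yaw,yaw+180):
        y=np.array([np.cos(np.radians(a)),np.sin(np.radians(a)),0]); x=np.array([0,0,-1.])
        T=Ro.from_matrix(np.stack([x,y,np.cross(x,y)],1))
        if pitch: T=Ro.from_rotvec(np.radians(pitch)*np.cross(y,[0,0,1])*(1 if a==yaw else -1))*T
        r=(R.inv()*T).as_rotvec()
        d=R.inv().apply((np.array(p)-s['ee_pos'])*1000)
        if not best or np.linalg.norm(r)<np.linalg.norm(best[0]): best=(r,d)
        print('  opt a=%d'%a,np.round(r,3).tolist(),np.round(d,1).tolist(),'rows>=',int(np.ceil(max(np.linalg.norm(d)/41.7,np.degrees(np.linalg.norm(r))/7.16)))+1)
E
cat > m2.py <<'E'
from h import *
c=cap('top'); I=c['image']; W=cloud(c); z=W[...,2]
A=lambda x,y:(180+x/6,165+y/6)
pc=np.array([ray(c,*A(*p),.01) for p in [(45,118),(283,65),(350,355),(110,412)]])
print('panel sides',[np.linalg.norm(pc[i]-pc[i-1]).round(4) for i in range(4)],'ctr',pc.mean(0).round(4))
f=lambda a,b:np.degrees(np.arctan2(b[1]-a[1],b[0]-a[0])).round(1)
print('yaw x',f(pc[2],pc[1]),f(pc[3],pc[0]),'y',f(pc[1],pc[0]),f(pc[2],pc[3]))
for n,P,h in (('handle',[(160,487),(335,450)],.03),('pull',[(112,100),(208,82)],.047)):
    e=[ray(c,*A(*p),h) for p in P]; print(n,np.mean(e,0).round(4),np.linalg.norm(e[1]-e[0]).round(4),f(e[1],e[0]))
    u,v=A(*np.mean(P,0)); print('  depth',np.nanmax(z[int(v)-2:int(v)+3,int(u)-2:int(u)+3]).round(4))
# shaker top by depth 0.048..0.085 in region
reg=(W[...,1]<-.1)&(W[...,1]>-.62)&(W[...,0]>.2)&(W[...,0]<.8)&(z>.045)&(z<.1)
n,l,st,_=cv2.connectedComponentsWithStats(reg.astype(np.uint8)); 
for i in range(1,n):
    if st[i,4]>1500:
        r=cv2.minAreaRect(W[l==i][:,:2].astype(np.float32)); b=cv2.boxPoints(r); print('shaker',st[i,4],np.round(r[0],4),np.round(r[1],4),[f(b[j-1],b[j]) for j in range(4)])
t=(W[...,1]<-.1)&(W[...,1]>-.62)&(W[...,0]>.2)&(W[...,0]<.8)&(z>.071)&(z<.083)
r=cv2.minAreaRect(W[t][:,:2].astype(np.float32)); b=cv2.boxPoints(r); print('rim',t.sum(),np.round(r[0],4),np.round(r[1],4),[f(b[j-1],b[j]) for j in range(4)])
d=(W[...,1]<-.1)&(W[...,1]>-.5)&(W[...,0]>.3)&(W[...,0]<.5)&(z>.084)&(z<.1); print('dialtop',d.sum(),np.median(W[d],0).round(4),W[d].min(0).round(3),W[d].max(0).round(3))
B=lambda x,y:(320+(x-400)/4,235+y/4)
print('dial bar img',ray(c,*B(570,150),.091),ray(c,*B(607,146),.091),ray(c,*B(643,148),.091),'disc',ray(c,*B(597,145),.065))
E
python3 m2.py
```

```text
panel sides [np.float64(0.1494), np.float64(0.1208), np.float64(0.1483), np.float64(0.1203)] ctr [0.5765 0.1009 0.01  ]
yaw x 12.2 12.3 y 101.9 102.4
handle [0.4619 0.0759 0.03  ] 0.0854 100.9
  depth 0.0344
pull [0.6429 0.1154 0.047 ] 0.0469 99.9
  depth 0.0516
shaker 8858 [ 0.4713 -0.3833] [0.2326 0.2991] [np.float32(-117.2), np.float32(-27.2), np.float32(62.8), np.float32(152.8)]
rim 872 [ 0.6159 -0.3714] [0.5301 0.3291] [np.float32(-157.7), np.float32(-67.7), np.float32(22.3), np.float32(112.3)]
dialtop 83 [ 0.3774 -0.3333  0.0914] [ 0.369 -0.357  0.085] [ 0.496 -0.275  0.096]
dial bar img [ 0.37423624 -0.30924208  0.091     ] [ 0.37641313 -0.33460353  0.091     ] [ 0.3746001  -0.35906996  0.091     ] disc [ 0.37582217 -0.33580779  0.065     ]
```

Run:
```python
from h import *
go((.642,.1155,.14),12.2)
```

```text
opt a=12 [1.017, 0.0, 0.001] [99.2, -301.4, 566.5] rows>= 17
  opt a=192 [-2.124, -0.001, 0.0] [99.2, -301.4, 566.5] rows>= 19
```

Run:
```python
from h import *
go((.28,.33,.239),12.2)
```

```text
opt a=12 [1.017, 0.0, 0.001] [0.1, -220.2, 153.6] rows>= 10
  opt a=192 [-2.124, -0.001, 0.0] [0.1, -220.2, 153.6] rows>= 19
```

```bash
python3 -m pendant '[[0.25,0,0,0,-220,154,40],[0.25,0,0,0,-220,154,40],[0.25,0,0,0,-220,154,40],[0.4,0,0,0,-220,154,40],[0.5,0,0,0,-220,154,40],[0.6,0,0,0,-220,154,40],[0.7,0,0,0,-220,154,40],[0.8,0,0,50,-260,350,40],[0.9,0,0,99,-301,566,40],[1.017,0,0,99,-301,566,40],[1.017,0,0,99,-301,566,40],[1.017,0,0,99,-301,566,40],[1.017,0,0,99,-301,566,40],[1.017,0,0,99,-301,566,40],[1.017,0,0,99,-301,566,40],[1.017,0,0,99,-301,566,40],[1.017,0,0,99,-301,566,40],[1.017,0,0,99,-301,566,40],[1.017,0,0,99,-301,566,40],[1.017,0,0,99,-301,566,40]]' 20
python3 - <<'E'
from h import *
go((.642,.1155,.0335),12.2)
E
```

```text
time: 1.92
ee_pos: [0.6417, 0.1155, 0.1396]
eef_rot: [-1.255, 1.57, -2.614]
wrist_force: [0.1, 0.6, -0.3]
opening: 0.464
  opt a=12 [-0.001, 0.0, 0.001] [106.1, 0.4, -0.0] rows>= 4
  opt a=192 [3.14, 0.002, -0.001] [106.1, 0.4, -0.0] rows>= 27
```

```bash
python3 -m pendant '[[0,0,0,35,0,0,40],[0,0,0,70,0,0,40],[0,0,0,90,0,0,40],[0,0,0,100,0,0,40],[0,0,0,106,0,0,40],[0,0,0,106,0,0,40],[0,0,0,106,0,0,5],[0,0,0,106,0,0,5],[0,0,0,106,0,0,5],[0,0,0,106,0,0,5],[0,0,0,106,0,0,5],[0,0,0,106,0,0,5]]' 20
```

```text
time: 2.92
ee_pos: [0.6425, 0.1164, 0.0355]
eef_rot: [1.643, 1.569, 0.285]
wrist_force: [-0.5, 0.6, 6.9]
opening: 0.096
```

```bash
python3 -m pendant '[[0,0,0,-5,-2,0,5],[0,0,0,-10,-3.5,0,5],[0,0,0,-15,-5.5,0,5],[0,0,0,-20,-8,0,5],[0,0,0,-24,-10.5,0,5],[0,0,0,-29,-13.4,0,5],[0,0,0,-33,-16.5,0,5],[0,0,0,-37,-19.7,0,5],[0,0,0,-41,-23,0,5],[0,0,0,-45,-27,0,5],[0,0,0,-50,-32,0,5],[0,0,0,-54,-36.5,0,5],[0,0,0,-55.5,-39,0,5],[0,0,0,-55.5,-39,0,5],[0,0,0,-55.5,-39,0,5]]'
python3 - <<'E'
from h import *
c=cap('scene'); I=c['image']; cv2.imwrite('pics/s1.png',cv2.resize(I[150:290,200:370],None,fx=4,fy=4))
E
```

```text
time: 4.17
ee_pos: [0.6038, 0.108, 0.0901]
eef_rot: [1.47, 1.57, 0.112]
wrist_force: [3.2, 0.9, 4.7]
opening: 0.092
```

View pics/s1.png

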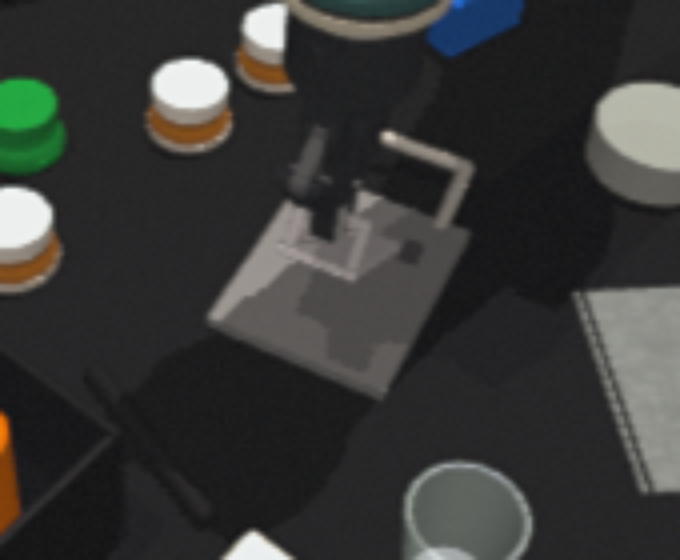

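The leg is up and in the gripper, with its end near (330,255) and the panel still flat. I'll release, back off and measure the chart again.

```bash
python3 -m pendant '[[0,0,0,0,0,0,40],[0,0,0,0,0,0,40],[0,0,0,0,0,0,40],[0,0,0,0,0,0,40],[0,0,0,-35,0,0,40],[0,0,0,-70,0,0,40],[0,0,0,-110,0,0,40],[0,0,0,-110,140,0,40],[0,0,0,-110,200,0,40],[0,0,0,-110,260,0,40],[0,0,0,-110,260,0,40],[0,0,0,-110,260,0,40],[0,0,0,-110,260,0,40],[0,0,0,-110,260,0,40],[0,0,0,-110,260,0,40]]'
python3 - <<'E'
from h import *
c=cap('top'); I=c['image']; cv2.imwrite('pics/t1.png',cv2.resize(I[165:255,160:270],None,fx=6,fy=6,interpolation=2))
W=cloud(c); z=W[...,2]; a=(W[...,0]>.44)&(W[...,0]<.69)&(W[...,1]>.03)&(W[...,1]<.17)&(z>.02)&(z<.12)
# chart-frame profile
d=np.radians(12.2); e=np.array([np.cos(d),np.sin(d)]); q=(W[a][:,:2]-[.5765,.101])@e
for lo in range(-130,80,10):
    k=(q*1000>=lo)&(q*1000<lo+10)
    if k.sum(): print(lo,k.sum(),np.percentile(W[a][k][:,2],[10,50,95]).round(3))
E
```

```text
time: 5.47
ee_pos: [0.8599, 0.1633, 0.196]
eef_rot: [-1.368, 1.568, -2.725]
wrist_force: [-0.3, 0.1, -0.8]
opening: 0.471
-130 40 [0.028 0.031 0.033]
-120 51 [0.027 0.03  0.033]
-110 11 [0.021 0.023 0.028]
-100 6 [0.021 0.022 0.023]
-90 1 [0.022 0.022 0.022]
-50 7 [0.02  0.021 0.024]
-40 44 [0.02  0.023 0.027]
-30 61 [0.025 0.029 0.032]
-20 65 [0.032 0.035 0.039]
-10 67 [0.038 0.041 0.046]
0 66 [0.045 0.048 0.053]
10 67 [0.051 0.055 0.06 ]
20 106 [0.059 0.065 0.103]
30 36 [0.07  0.09  0.101]
40 59 [0.072 0.075 0.079]
50 7 [0.072 0.073 0.076]
```

View pics/t1.png

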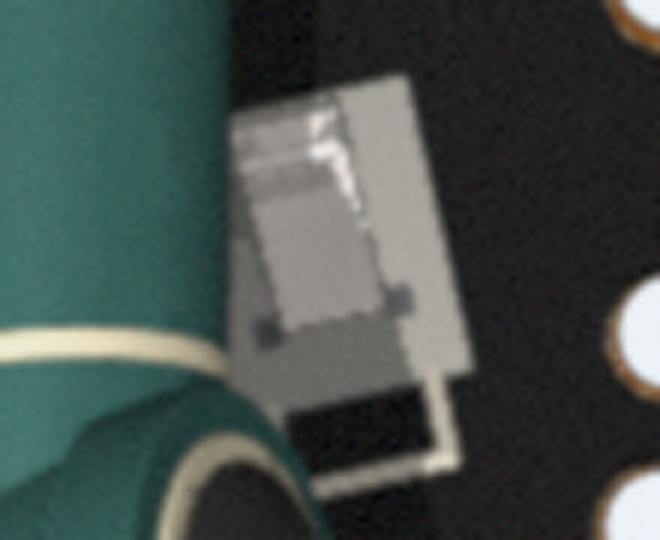

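```bash
cat > leg.py <<'E'
from h import *
for n in ('top','scene'):
    W=cloud(cap(n)); d=np.radians(12.2); e=np.array([np.cos(d),np.sin(d)]); w=np.array([-e[1],e[0]])
    P=W-np.array([.572,.100,0]); q=P[...,:2]@e; y=P[...,:2]@w; z=W[...,2]
    k=(abs(y)<.019)&(q>-.025)&(q<.02)&(z>.02)&(z<.07); X=q[k];Z=z[k]
    for _ in range(3):
        s,b=np.polyfit(X,Z,1); r=Z-s*X-b; g=abs(r)<2*r.std(); X,Z=X[g],Z[g]
    print(n,len(X),'angle',np.arctan(s).round(3),'z at hinge',(s*-.035+b).round(4),'res',r.std().round(4))
    k=(abs(y)<.05)&(q<-.105)&(q>-.14)&(z>.02)&(z<.05); print(' handle q',np.median(q[k]),k.sum())
E
python3 leg.py
```

```text
top 198 angle 0.587 z at hinge 0.0189 res 0.002
 handle q -0.11483101594668786 93
scene 57 angle 0.589 z at hinge 0.0183 res 0.0005
 handle q -0.11242683380322166 125
```

Run:
```python
from h import *
go((.4596,.0757,.12),12.2)
```

```text
opt a=12 [-0.0, 0.0, 0.001] [79.4, -407.0, 0.8] rows>= 11
  opt a=192 [3.141, 0.002, -0.001] [79.4, -407.0, 0.8] rows>= 27
```

```bash
python3 -m pendant '[[0,0,0,0,-407,1,24],[0,0,0,0,-407,1,24],[0,0,0,0,-407,1,24],[0,0,0,0,-407,1,24],[0,0,0,0,-407,1,24],[0,0,0,0,-407,1,24],[0,0,0,0,-407,1,24],[0,0,0,0,-407,1,24],[0,0,0,0,-407,1,24],[0,0,0,40,-407,1,24],[0,0,0,80,-407,1,24],[0,0,0,110,-407,1,24],[0,0,0,110,-407,1,24],[0,0,0,110,-407,1,24]]'
python3 - <<'E'
from h import *
go((.4596,.0757,.016),12.2)
for n in ('top','scene'):
    W=cloud(cap(n)); d=np.radians(12.2); e=np.array([np.cos(d),np.sin(d)]); w=np.array([-e[1],e[0]])
    P=W-np.array([.572,.100,0]); q=P[...,:2]@e; y=P[...,:2]@w; z=W[...,2]
    for s in (-1,1):
        k=(abs(y)<.046)&(y*s>.015)&(q<-.105)&(q>-.14)&(z>.024)&(z<.04); print(n,s,'handle q',np.percentile(q[k],[10,50,90]).round(3),k.sum())
    k=(q>.03)&(q<.1)&(z>.006)&(z<.02)&(abs(y)<.1); print(' panel end q,y',np.percentile(q[k],98).round(4),np.percentile(y[k],[2,98]).round(4))
E
```

```text
time: 6.78
ee_pos: [0.4584, 0.0755, 0.0892]
eef_rot: [-1.554, 1.568, -2.912]
wrist_force: [0.4, -0.4, 0.5]
opening: 0.281
  opt a=12 [0.0, 0.0, 0.003] [73.2, 1.5, 0.1] rows>= 3
  opt a=192 [-3.141, -0.005, 0.0] [73.2, 1.5, 0.1] rows>= 27Traceback (most recent call last):
  File "<stdin>", line 7, in <module>
    return _quantile_unchecked(
        a, q, axis, out, overwrite_input, method, keepdims, weights)
    return _ureduce(a,
                    func=_quantile_ureduce_func,
    ...<5 lines>...
                    overwrite_input=overwrite_input,
                    method=method)
    r = func(a, **kwargs)
    result = _quantile(arr,
                       quantiles=q,
    ...<2 lines>...
                       out=out,
                       weights=wgt)
    slices_having_nans = np.isnan(arr[-1, ...])
                                  ~~~^^^^^^^^^
IndexError: index -1 is out of bounds for axis 0 with size 0
```

```bash
python3 -m pendant '[[0,0,0,30,1,0,26],[0,0,0,55,1,0,26],[0,0,0,66,1,0,26],[0,0,0,73,1,0,26],[0,0,0,73,1,0,26],[0,0,0,73,1,0,26],[0,0,0,73,1,0,5],[0,0,0,73,1,0,5],[0,0,0,73,1,0,5],[0,0,0,73,1,0,5],[0,0,0,73,1,0,5],[0,0,0,73,1,0,5]]' 20
python3 -m pendant '[[0,0,0,-10,0,0,5],[0,0,0,-20,0,0,5],[0,0,0,-30,0,0,5],[0,0,0,-40,0,0,5],[0,0,0,-50,0,0,5],[0,0,0,-50,0,0,5]]'
```

```text
time: 7.83
ee_pos: [0.4617, 0.0762, 0.0178]
eef_rot: [1.716, 1.569, 0.358]
wrist_force: [-2.0, -0.5, 9.3]
opening: 0.107
time: 8.33
ee_pos: [0.4618, 0.0763, 0.0689]
eef_rot: [1.727, 1.568, 0.369]
wrist_force: [-0.1, 0.5, -1.7]
opening: 0.106
```

```bash
python3 -m pendant '[[0,0,0,-15,4,0,5],[0,0,0,-30,8,0,5],[0,0,0,-45,12,0,5],[0,0,0,-60,16,0,5],[0,0,0,-75,20,0,5],[0,0,0,-90,24,0,5],[0,0,0,-105,28,0,5],[0,0,0,-120,32,0,5],[0,0,0,-135,36,0,5],[0,0,0,-150,40,0,5],[0,0,0,-165,44,0,5],[0,0,0,-180,48,0,5],[0,0,0,-195,52,0,5],[0,0,0,-210,56,0,5],[0,0,0,-225,60,0,5],[0,0,0,-240,60,0,5],[0,0,0,-255,60,0,5],[0,0,0,-255,60,0,5],[0,0,0,-255,60,0,5]]' 25
python3 - <<'E'
from h import *
c=cap('scene'); cv2.imwrite('pics/s2.png',cv2.resize(c['image'][100:320,180:480],None,fx=2.5,fy=2.5))
print((c['fx'],c['fy'],c['cx'],c['cy']))
mx=np.array([.707,.707]); p=np.array([.4755,.3355])-.038*mx; print(p)
go((p[0]+.02*.707,p[1]+.02*.707,.32),45)
E
```

```text
time: 9.92
ee_pos: [0.5196, 0.0888, 0.3215]
eef_rot: [2.139, 1.571, 0.781]
wrist_force: [-0.6, 0.1, -5.4]
opening: 0.102
(352.4169627863044, 352.4169627863044, 250.1585736725236, 188.5156978937007)
[0.448634 0.308634]
  opt a=45 [-0.572, -0.0, 0.001] [0.8, -5.8, -240.7] rows>= 7
  opt a=225 [2.569, 0.001, 0.0] [0.8, -5.8, -240.7] rows>= 22
```

View pics/s2.png

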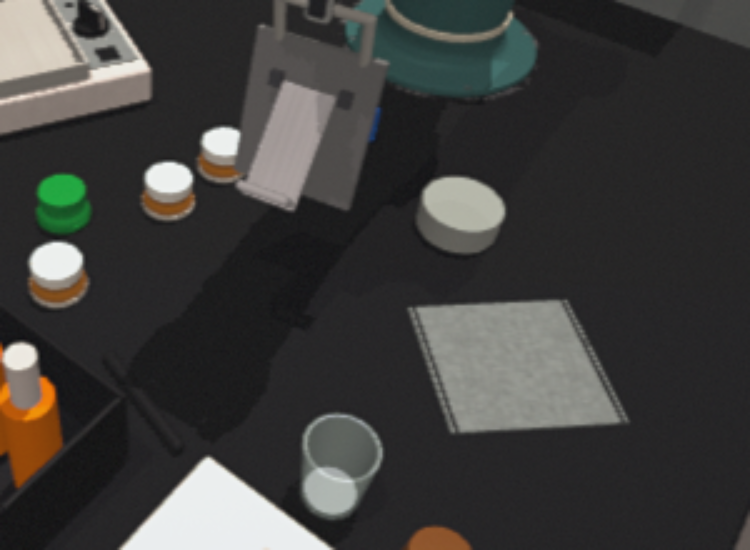

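The chart hangs from the bar with its leg open, spanning roughly (240-385, 25-210), and the jars are unmoved. I'll carry it over the mat.

```bash
python3 -m pendant '[[-0.05,0,0,0,0,-15,5],[-0.1,0,0,0,-1,-35,5],[-0.15,0,0,0,-1,-60,5],[-0.2,0,0,0,-2,-85,5],[-0.26,0,0,0,-2,-110,5],[-0.32,0,0,0,-3,-135,5],[-0.38,0,0,0,-4,-160,5],[-0.44,0,0,0,-5,-185,5],[-0.5,0,0,0,-6,-210,5],[-0.55,0,0,0,-6,-230,5],[-0.572,0,0,0,-6,-240,5],[-0.572,0,0,0,-6,-241,5],[-0.572,0,0,0,-6,-241,5],[-0.572,0,0,0,-6,-241,5],[-0.572,0,0,0,-6,-241,5],[-0.572,0,0,0,-6,-241,5],[-0.572,0,0,0,-6,-241,5]]'
cat > ch.py <<'E'
from h import *
import sys
# points in mat frame: profile of the chart seen
m0=np.array([.4755,.3355]); mx=np.array([.7071,.7071]); my=np.array([-.7071,.7071])
s=robot.observe(); p=s['ee_pos']; d=p[:2]-m0; print('tcp mat',(d@mx).round(4),(d@my).round(4),p[2].round(4),'F',np.round(s['wrist_force'],1),'op',round(float(s['opening']),3))
for n in ('scene','top'):
    W=cloud(cap(n)); D=W[...,:2]-m0; X=D@mx; Y=D@my; Z=W[...,2]
    k=(abs(Y)<.075)&(abs(X)<.12)&(Z>.012)&(Z<.2)
    print(n,k.sum(),'Y',np.percentile(Y[k],[2,98]).round(3) if k.sum() else '')
    for z in np.arange(.0,.20,.02):
        q=k&(Z>=z)&(Z<z+.02)
        if q.sum()>3: print('  z%.2f n%d X 2/50/98'%(z,q.sum()),np.percentile(X[q],[2,50,98]).round(3),'Y',np.percentile(Y[q],[2,98]).round(3))
E
python3 ch.py
```

```text
time: 11.38
ee_pos: [0.4632, 0.3225, 0.3219]
eef_rot: [0.811, 1.571, 0.024]
wrist_force: [0.7, 0.7, -4.5]
opening: 0.098
tcp mat -0.0179 -0.0005 0.3219 F [ 0.7  0.7 -4.5] op 0.098
scene 1423 Y [-0.06   0.056]
  z0.12 n81 X 2/50/98 [-0.008 -0.001  0.001] Y [-0.06   0.004]
  z0.14 n216 X 2/50/98 [-0.01  -0.003 -0.   ] Y [-0.06   0.003]
  z0.16 n408 X 2/50/98 [-0.011 -0.005  0.062] Y [-0.06   0.057]
  z0.18 n718 X 2/50/98 [-0.014  0.035  0.081] Y [-0.059  0.056]
top 358 Y [-0.061  0.023]
  z0.14 n32 X 2/50/98 [-0.014 -0.013 -0.004] Y [-0.062  0.038]
  z0.16 n83 X 2/50/98 [-0.015  0.055  0.063] Y [-0.061  0.021]
  z0.18 n241 X 2/50/98 [-0.02   0.046  0.081] Y [-0.051  0.021]
```

```bash
python3 -m pendant '[[0,0,0,0,-10,0,5],[0,0,0,5,-20,0,5],[0,0,0,15,-30,0,5],[0,0,0,30,-35,0,5],[0,0,0,50,-35,0,5],[0,0,0,70,-35,0,5],[0,0,0,90,-35,0,5],[0,0,0,105,-35,0,5],[0,0,0,115,-35,0,5],[0,0,0,122,-35,0,5],[0,0,0,126,-35,0,5],[0,0,0,128,-35,0,5],[0,0,0,128,-35,0,5],[0,0,0,128,-35,0,5],[0,0,0,128,-35,0,5]]'; python3 ch.py
```

```text
time: 12.73
ee_pos: [0.4385, 0.2985, 0.1945]
eef_rot: [1.393, 1.57, 0.608]
wrist_force: [1.1, -1.0, -0.6]
opening: 0.103
tcp mat -0.0523 -0.0 0.1945 F [ 1.1 -1.  -0.6] op 0.103
scene 3026 Y [-0.058  0.058]
  z0.00 n66 X 2/50/98 [-0.044 -0.036 -0.033] Y [-0.059  0.06 ]
  z0.02 n169 X 2/50/98 [-0.043 -0.039 -0.034] Y [-0.059  0.058]
  z0.04 n404 X 2/50/98 [-0.046  0.009  0.032] Y [-0.059  0.057]
  z0.06 n520 X 2/50/98 [-0.049 -0.006  0.048] Y [-0.058  0.058]
  z0.08 n437 X 2/50/98 [-0.053 -0.029 -0.012] Y [-0.059  0.058]
  z0.10 n476 X 2/50/98 [-0.057 -0.047 -0.031] Y [-0.058  0.059]
  z0.12 n382 X 2/50/98 [-0.061 -0.057 -0.047] Y [-0.058  0.06 ]
  z0.14 n339 X 2/50/98 [-0.07  -0.06  -0.057] Y [-0.058  0.06 ]
  z0.16 n56 X 2/50/98 [-0.062 -0.055 -0.051] Y [-0.043  0.043]
  z0.18 n177 X 2/50/98 [-0.058 -0.049 -0.034] Y [-0.043  0.044]
top 495 Y [-0.06  0.01]
  z0.02 n8 X 2/50/98 [-0.047  0.027  0.028] Y [-0.061  0.01 ]
  z0.04 n89 X 2/50/98 [-0.007  0.019  0.035] Y [-0.035  0.012]
  z0.06 n119 X 2/50/98 [-0.049  0.003  0.046] Y [-0.06   0.011]
  z0.08 n60 X 2/50/98 [-0.057 -0.02  -0.01 ] Y [-0.06   0.007]
  z0.10 n45 X 2/50/98 [-0.059 -0.047 -0.041] Y [-0.06   0.004]
  z0.12 n6 X 2/50/98 [-0.064 -0.057 -0.048] Y [-0.06  -0.039]
  z0.14 n103 X 2/50/98 [-0.069 -0.066 -0.061] Y [-0.06   0.002]
  z0.16 n13 X 2/50/98 [-0.066 -0.063 -0.06 ] Y [-0.044 -0.036]
  z0.18 n49 X 2/50/98 [-0.064 -0.056 -0.048] Y [-0.044 -0.008]
```

```bash
python3 -m pendant '[[0,0,0,1,6,0,5],[0,0,0,1,12,0,5],[0,0,0,1,18,0,5],[0,0,0,1,25,0,5],[0,0,0,2,31,0,5],[0,0,0,3,37,0,5],[0,0,0,4,43,0,5],[0,0,0,5,49,0,5],[0,0,0,6.5,55,0,5],[0,0,0,8,61,0,5],[0,0,0,10,67,0,5],[0,0,0,12,73,0,5],[0,0,0,14,78,0,5],[0,0,0,16,83,0,5],[0,0,0,16,83,0,5],[0,0,0,16,83,0,5]]'; python3 ch.py|head -14
python3 - <<'E'
from h import *
c=cap('scene'); cv2.imwrite('pics/s3.png',cv2.resize(c['image'][120:300,300:480],None,fx=3,fy=3))
E
```

```text
time: 14.17
ee_pos: [0.4988, 0.3582, 0.1794]
eef_rot: [1.366, 1.566, 0.58]
wrist_force: [6.5, 1.4, 11.7]
opening: 0.105
tcp mat 0.0325 -0.0005 0.1794 F [ 6.5  1.4 11.7] op 0.105
scene 2089 Y [-0.059  0.056]
  z0.00 n130 X 2/50/98 [-0.033  0.033  0.063] Y [-0.059  0.023]
  z0.02 n331 X 2/50/98 [-0.028  0.029  0.065] Y [-0.059  0.025]
  z0.04 n251 X 2/50/98 [-0.026  0.02   0.026] Y [-0.059  0.057]
  z0.06 n278 X 2/50/98 [-0.02   0.013  0.02 ] Y [-0.059  0.057]
  z0.08 n248 X 2/50/98 [-0.015  0.007  0.013] Y [-0.059  0.058]
  z0.10 n328 X 2/50/98 [-0.009 -0.001  0.006] Y [-0.059  0.057]
  z0.12 n177 X 2/50/98 [-0.004  0.001  0.004] Y [-0.059  0.058]
  z0.14 n81 X 2/50/98 [-0.003  0.004  0.018] Y [-0.058  0.039]
  z0.16 n47 X 2/50/98 [0.012 0.03  0.049] Y [-0.044  0.01 ]
  z0.18 n218 X 2/50/98 [0.021 0.037 0.051] Y [-0.042  0.036]
top 1455 Y [-0.06   0.057]
  z0.00 n54 X 2/50/98 [-0.041 -0.04   0.049] Y [-0.061  0.054]
```

View pics/s3.png

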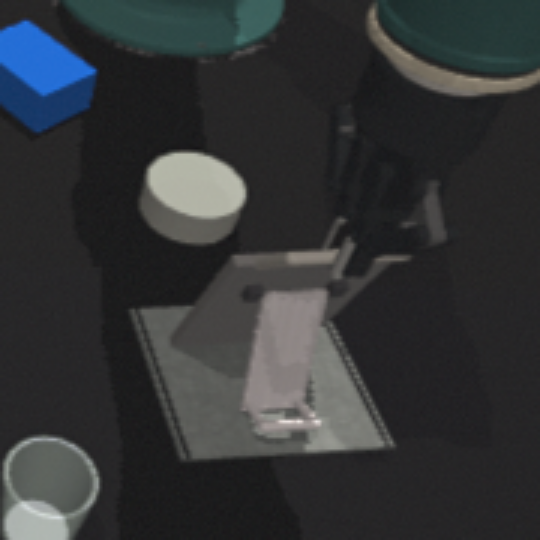

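The chart stands on its bottom edge with the leg tip on the far half of the mat, near (285,415). I'll ease off the pressure, release and rise.

```bash
python3 -m pendant '[[0,0,0,-1,0,0,5],[0,0,0,-2,0,0,5],[0,0,0,-2,0,0,5],[0,0,0,-2,0,0,16],[0,0,0,-2,0,0,26],[0,0,0,-2,0,0,30],[0,0,0,-2,0,0,30],[0,0,0,-2,0,0,30],[0,0,0,-12,0,0,30],[0,0,0,-25,0,0,30],[0,0,0,-45,0,0,30],[0,0,0,-80,0,0,30],[0,0,0,-110,0,0,30],[0,0,0,-110,0,0,30]]'; python3 ch.py|head -24
python3 - <<'E'
from h import *
go((.45,-.06,.22),90)
E
```

```text
time: 15.48
ee_pos: [0.4986, 0.3579, 0.2947]
eef_rot: [1.476, 1.563, 0.69]
wrist_force: [0.7, -0.3, -0.8]
opening: 0.351
tcp mat 0.0322 -0.0005 0.2947 F [ 0.7 -0.3 -0.8] op 0.351
scene 2061 Y [-0.059  0.055]
  z0.00 n140 X 2/50/98 [-0.033  0.034  0.065] Y [-0.059  0.022]
  z0.02 n317 X 2/50/98 [-0.03   0.029  0.065] Y [-0.059  0.024]
  z0.04 n246 X 2/50/98 [-0.023  0.021  0.026] Y [-0.059  0.057]
  z0.06 n255 X 2/50/98 [-0.018  0.014  0.02 ] Y [-0.06   0.055]
  z0.08 n246 X 2/50/98 [-0.013  0.009  0.015] Y [-0.06   0.057]
  z0.10 n332 X 2/50/98 [-0.007  0.001  0.008] Y [-0.06   0.057]
  z0.12 n205 X 2/50/98 [-0.002  0.004  0.007] Y [-0.059  0.059]
  z0.14 n84 X 2/50/98 [-0.     0.006  0.018] Y [-0.06  0.04]
  z0.16 n44 X 2/50/98 [0.017 0.031 0.041] Y [-0.045  0.035]
  z0.18 n192 X 2/50/98 [0.033 0.039 0.042] Y [-0.043  0.041]
top 1550 Y [-0.06   0.056]
  z0.00 n65 X 2/50/98 [-0.041 -0.039  0.054] Y [-0.059  0.056]
  z0.02 n188 X 2/50/98 [-0.039 -0.035  0.063] Y [-0.06   0.054]
  z0.04 n145 X 2/50/98 [-0.034 -0.03  -0.026] Y [-0.06   0.057]
  z0.06 n171 X 2/50/98 [-0.028 -0.024 -0.02 ] Y [-0.06   0.057]
  z0.08 n170 X 2/50/98 [-0.022 -0.018 -0.013] Y [-0.061  0.055]
  z0.10 n177 X 2/50/98 [-0.016 -0.012 -0.008] Y [-0.06   0.056]
  z0.12 n190 X 2/50/98 [-0.01  -0.006 -0.002] Y [-0.061  0.057]
  z0.14 n280 X 2/50/98 [-0.004  0.002  0.012] Y [-0.058  0.056]
  z0.16 n57 X 2/50/98 [0.011 0.019 0.033] Y [-0.046  0.043]
  z0.18 n107 X 2/50/98 [0.03  0.035 0.04 ] Y [-0.044  0.015]
  opt a=90 [-0.786, 0.001, -0.002] [68.9, -328.5, 261.7] rows>= 12
  opt a=270 [2.356, -0.003, -0.001] [68.9, -328.5, 261.7] rows>= 20
```

The chart stands free: leaning about 17°, handle at about 0.185 m, foot at mat x ≈ -38 mm and the leg tip at about +34 mm. Jars next.

```bash
cat > jars.py <<'E'
from h import *
s0=np.array([.4713,-.3833]); a=np.radians(-27.2); sx=np.array([np.cos(a),np.sin(a)]); sy=np.array([-sx[1],sx[0]])
def jars():
    c=cap('top'); I=c['image']; W=cloud(c); hsv=cv2.cvtColor(I,cv2.COLOR_BGR2HSV); z=W[...,2]
    m=((hsv[...,2]>140)&(hsv[...,1]<60)).astype(np.uint8); n,l,st,ce=cv2.connectedComponentsWithStats(m)
    for i in range(1,n):
        if 150<st[i,4]<450:
            p=ray(c,*ce[i],.042); zz=np.nanmedian(z[l==i])
            if zz>.08: p=ray(c,*ce[i],.103)
            d=p[:2]-s0
            if max(st[i,2:4])<28: print('white',st[i,4],p[:2].round(4),'z',zz.round(3),'shaker',(d@sx).round(4),(d@sy).round(4))
    return c,W
if __name__=='__main__':
    c,W=jars(); D=W[...,:2]-s0; X=D@sx; Y=D@sy; z=W[...,2]; k=(abs(X)<.16)&(abs(Y)<.125)
    r=k&(z>.074)&(z<.086)&(X>-.08)
    for q,o,n in ((X,Y,'X'),(Y,X,'Y')):
        h,e=np.histogram(q[r],bins=np.arange(-.15,.16,.004)); print(n,[(round(e[i],3),int(h[i])) for i in range(len(h)) if h[i]>8])
    f=k&(z>.055)&(z<.07); print('floor X',[ (round(x,2),np.median(z[k&(abs(X-x)<.005)&(abs(Y)<.08)]).round(3)) for x in np.arange(-.15,.16,.02)])
    d=k&(X<-.06)&(z>.085)&(z<.1); P=np.c_[X[d],Y[d]]; print('dial sh',np.median(P,0).round(4),cv2.minAreaRect(W[d][:,:2].astype(np.float32)),np.median(W[d],0))
E
python3 jars.py
```

```text
white 251 [ 0.7898 -0.1481] z 0.111 shaker 0.1758 0.3548
white 283 [ 0.6984 -0.0737] z 0.043 shaker 0.0605 0.3792
white 170 [0.7035 0.2663] z 0.007 shaker -0.0904 0.6839
white 298 [ 0.5245 -0.0711] z 0.043 shaker -0.0954 0.302
white 178 [0.4921 0.3885] z 0.006 shaker -0.3343 0.6959
white 307 [ 0.4318 -0.0624] z 0.043 shaker -0.1818 0.2674
X [(np.float64(-0.07), 85), (np.float64(-0.066), 52), (np.float64(0.142), 114), (np.float64(0.146), 44)]
Y [(np.float64(-0.11), 72), (np.float64(-0.106), 108), (np.float64(-0.062), 9), (np.float64(0.102), 69), (np.float64(0.106), 75)]
floor X [(np.float64(-0.15), np.float64(0.015)), (np.float64(-0.13), np.float64(0.058)), (np.float64(-0.11), np.float64(0.06)), (np.float64(-0.09), np.float64(0.059)), (np.float64(-0.07), np.float64(0.06)), (np.float64(-0.05), np.float64(0.062)), (np.float64(-0.03), np.float64(0.062)), (np.float64(-0.01), np.float64(0.062)), (np.float64(0.01), np.float64(0.062)), (np.float64(0.03), np.float64(0.062)), (np.float64(0.05), np.float64(0.062)), (np.float64(0.07), np.float64(0.062)), (np.float64(0.09), np.float64(0.062)), (np.float64(0.11), np.float64(0.062)), (np.float64(0.13), np.float64(0.062)), (np.float64(0.15), np.float64(0.08))]
dial sh [-0.1065  0.0016] ((0.4093951880931854, -0.3011019229888916), (0.1351657211780548, 0.033988628536462784), 45.063289642333984) [ 0.37745293 -0.33220004  0.09178194]
```

Run:
```python
from h import *
go((.4318,-.0624,.10),75)
```

```text
opt a=75 [-0.524, 0.0, -0.0] [188.1, -342.5, 250.7] rows>= 13
  opt a=255 [2.618, -0.001, -0.0] [188.1, -342.5, 250.7] rows>= 22
```

```bash
python3 -m pendant '[[-0.1,0,0,0,-342,251,84],[-0.2,0,0,0,-342,251,84],[-0.3,0,0,0,-342,251,84],[-0.4,0,0,0,-342,251,84],[-0.524,0,0,0,-342,251,84],[-0.524,0,0,0,-342,251,84],[-0.524,0,0,0,-342,251,84],[-0.524,0,0,0,-342,251,84],[-0.524,0,0,50,-342,251,84],[-0.524,0,0,100,-342,251,84],[-0.524,0,0,150,-342,251,84],[-0.524,0,0,188,-342,251,84],[-0.524,0,0,188,-342,251,84],[-0.524,0,0,188,-342,251,84]]'
python3 - <<'E'
from h import *
import jars; jars.jars()
go((.4318,-.0624,.015),75)
E
```

```text
time: 16.8
ee_pos: [0.4289, -0.0635, 0.095]
eef_rot: [-2.692, 1.564, -2.955]
wrist_force: [-1.0, 0.6, -1.0]
opening: 0.985
white 252 [ 0.7898 -0.1481] z 0.112 shaker 0.1757 0.3548
white 282 [ 0.6984 -0.0737] z 0.043 shaker 0.0604 0.3792
white 169 [0.7034 0.2662] z 0.008 shaker -0.0905 0.6838
white 178 [ 0.5316 -0.0742] z 0.043 shaker -0.0877 0.3025
  opt a=75 [-0.001, -0.007, 0.003] [79.8, 1.9, 3.2] rows>= 3
  opt a=255 [3.14, 0.005, 0.012] [79.8, 1.9, 3.2] rows>= 27
```

```bash
python3 -m pendant '[[0,0,0,25,1,2,84],[0,0,0,50,1,2,84],[0,0,0,66,1,2,84],[0,0,0,75,1,2,84],[0,0,0,80,1,2,84],[0,0,0,80,1,2,84],[0,0,0,80,1,2,50],[0,0,0,80,1,2,50],[0,0,0,80,1,2,50],[0,0,0,80,1,2,50],[0,0,0,80,1,2,50],[0,0,0,80,1,2,50]]' 50
python3 -m pendant '[[0,0,0,-25,0,0,50],[0,0,0,-60,0,0,50],[0,0,0,-95,0,0,50],[0,0,0,-130,0,0,50],[0,0,0,-150,0,0,50],[0,0,0,-150,0,0,50],[0,0,0,-150,0,0,50]]'
python3 - <<'E'
from h import *
go((.525,-.4602,.165),62.8)
E
```

```text
time: 17.85
ee_pos: [0.4352, -0.0618, 0.021]
eef_rot: [0.46, 1.569, 0.198]
wrist_force: [-3.8, 1.0, 17.2]
opening: 0.607
time: 18.43
ee_pos: [0.4351, -0.0616, 0.1709]
eef_rot: [0.535, 1.568, 0.274]
wrist_force: [-0.3, 0.0, -2.1]
opening: 0.607
  opt a=62 [0.213, 0.002, -0.002] [5.8, -361.9, 189.9] rows>= 11
  opt a=242 [-2.928, 0.003, 0.004] [5.8, -361.9, 189.9] rows>= 25
```

```bash
python3 -m pendant '[[0.05,0,0,0,-362,190,50],[0.1,0,0,0,-362,190,50],[0.15,0,0,0,-362,190,50],[0.213,0,0,0,-362,190,50],[0.213,0,0,0,-362,190,50],[0.213,0,0,0,-362,190,50],[0.213,0,0,0,-362,190,50],[0.213,0,0,0,-362,190,50],[0.213,0,0,0,-362,190,50],[0.213,0,0,0,-362,190,50],[0.213,0,0,0,-362,190,50],[0.213,0,0,6,-362,190,50],[0.213,0,0,6,-362,190,50]]'
python3 - <<'E'
from h import *
go((.525,-.4602,.083),62.8)
E
```

```text
time: 19.52
ee_pos: [0.5236, -0.4597, 0.1609]
eef_rot: [2.925, 1.567, 2.45]
wrist_force: [-0.2, 0.6, -1.4]
opening: 0.605
  opt a=62 [-0.0, -0.004, -0.001] [77.9, 0.2, 1.8] rows>= 3
  opt a=242 [3.141, -0.001, 0.006] [77.9, 0.2, 1.8] rows>= 27
```

```bash
python3 -m pendant '[[0,0,0,20,0,2,50],[0,0,0,40,0,2,50],[0,0,0,60,0,2,50],[0,0,0,70,0,2,50],[0,0,0,75,0,2,50],[0,0,0,78,0,2,50],[0,0,0,78,0,2,50],[0,0,0,78,0,2,50]]'; python3 -m pendant '[[0,0,0,0,0,0,60],[0,0,0,0,0,0,66],[0,0,0,0,0,0,70],[0,0,0,0,0,0,70],[0,0,0,-10,0,0,70],[0,0,0,-25,0,0,70],[0,0,0,-50,0,0,70],[0,0,0,-90,0,0,70],[0,0,0,-120,0,0,70],[0,0,0,-120,200,-60,84],[0,0,0,-120,200,-60,84],[0,0,0,-120,200,-60,84],[0,0,0,-120,200,-60,84],[0,0,0,-120,200,-60,84],[0,0,0,-120,200,-60,84],[0,0,0,-120,200,-60,84]]'
python3 - <<'E'
from h import *
import jars; c,_=jars.jars(); cv2.imwrite('pics/t2.png',cv2.resize(c['image'][140:310,230:470],None,fx=3,fy=3))
go((.527,-.0715,.1),75)
E
```

```text
time: 20.18
ee_pos: [0.5265, -0.4618, 0.0868]
eef_rot: [-0.24, 1.57, -0.714]
wrist_force: [-0.0, -0.6, -1.8]
opening: 0.606
time: 21.52
ee_pos: [0.5655, -0.2535, 0.2075]
eef_rot: [0.786, 1.569, 0.315]
wrist_force: [-0.3, -1.2, -0.7]
opening: 0.985
white 250 [ 0.7898 -0.1481] z 0.111 shaker 0.1757 0.3548
white 283 [ 0.6983 -0.0736] z 0.043 shaker 0.0604 0.3793
white 170 [0.7033 0.2662] z 0.008 shaker -0.0906 0.6838
white 261 [ 0.5253 -0.0708] z 0.043 shaker -0.0948 0.3026
  opt a=75 [-0.212, 0.002, -0.0] [107.3, 146.8, -117.8] rows>= 7
  opt a=255 [2.93, -0.0, -0.002] [107.3, 146.8, -117.8] rows>= 25
```

View pics/t2.png

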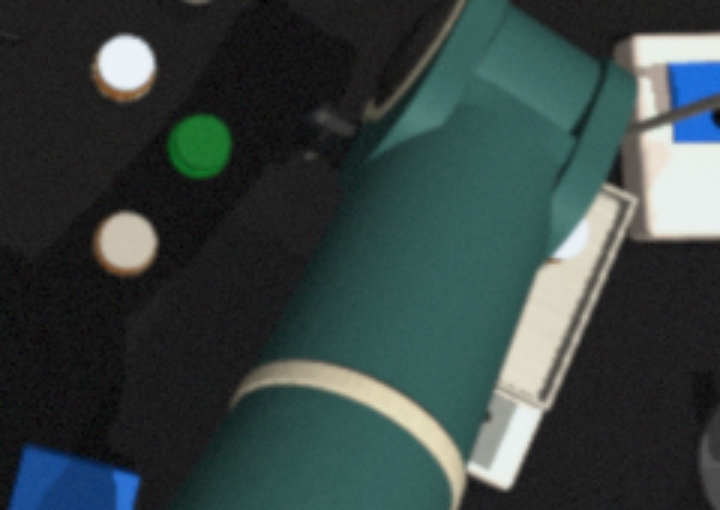

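The first jar is on the tray, partly hidden at (572,240). The other two are unmoved.

```bash
python3 -m pendant '[[-0.1,0,0,0,147,-118,84],[-0.2,0,0,0,147,-118,84],[-0.212,0,0,10,147,-118,84],[-0.212,0,0,30,147,-118,84],[-0.212,0,0,60,147,-118,84],[-0.212,0,0,90,147,-118,84],[-0.212,0,0,107,147,-118,84],[-0.212,0,0,107,147,-118,84],[-0.212,0,0,107,147,-118,84]]'
python3 - <<'E'
from h import *
go((.525,-.071,.019),75)
E
```

```text
time: 22.32
ee_pos: [0.5266, -0.0734, 0.0994]
eef_rot: [-1.823, 1.57, -2.089]
wrist_force: [0.5, -0.0, 1.1]
opening: 0.984
  opt a=75 [-0.003, -0.0, 0.001] [80.4, 1.9, -2.1] rows>= 3
  opt a=255 [3.138, 0.002, 0.0] [80.4, 1.9, -2.1] rows>= 27
```

```bash
python3 -m pendant '[[0,0,0,25,1,-2,84],[0,0,0,50,1,-2,84],[0,0,0,66,1,-2,84],[0,0,0,75,1,-2,84],[0,0,0,79,1,-2,84],[0,0,0,79,1,-2,84],[0,0,0,79,1,-2,50],[0,0,0,79,1,-2,50],[0,0,0,79,1,-2,50],[0,0,0,79,1,-2,50],[0,0,0,79,1,-2,50],[0,0,0,79,1,-2,50]]' 50
python3 -m pendant '[[0,0,0,-25,0,0,50],[0,0,0,-60,0,0,50],[0,0,0,-95,0,0,50],[0,0,0,-130,0,0,50],[0,0,0,-150,0,0,50],[0,0,0,-150,0,0,50],[0,0,0,-150,0,0,50]]'
python3 - <<'E'
from h import *
go((.5652,-.382,.165),62.8)
E
```

```text
time: 23.32
ee_pos: [0.5255, -0.0703, 0.0211]
eef_rot: [0.311, 1.569, 0.048]
wrist_force: [-3.9, 0.8, 15.1]
opening: 0.606
time: 23.9
ee_pos: [0.5253, -0.0699, 0.1709]
eef_rot: [0.454, 1.568, 0.192]
wrist_force: [-0.4, 1.0, -2.5]
opening: 0.607
  opt a=62 [0.212, 0.002, -0.001] [5.9, -291.1, 119.5] rows>= 9
  opt a=242 [-2.929, 0.002, 0.003] [5.9, -291.1, 119.5] rows>= 25
```

```bash
python3 -m pendant '[[0.05,0,0,0,-291,120,50],[0.1,0,0,0,-291,120,50],[0.15,0,0,0,-291,120,50],[0.212,0,0,0,-291,120,50],[0.212,0,0,0,-291,120,50],[0.212,0,0,0,-291,120,50],[0.212,0,0,0,-291,120,50],[0.212,0,0,0,-291,120,50],[0.212,0,0,0,-291,120,50],[0.212,0,0,6,-291,120,50],[0.212,0,0,6,-291,120,50]]'
python3 - <<'E'
from h import *
import jars; jars.jars()
go((.5652,-.382,.083),62.8)
E
```

```text
time: 24.82
ee_pos: [0.5645, -0.381, 0.1612]
eef_rot: [2.953, 1.567, 2.478]
wrist_force: [-0.6, 0.4, -2.1]
opening: 0.602
white 252 [ 0.7899 -0.1481] z 0.112 shaker 0.1759 0.3549
white 283 [ 0.6986 -0.0735] z 0.043 shaker 0.0606 0.3794
white 171 [0.7034 0.2663] z 0.007 shaker -0.0905 0.6838
  opt a=62 [0.001, -0.003, -0.001] [79.0, -1.1, 1.1] rows>= 3
  opt a=242 [-3.141, 0.001, -0.004] [79.0, -1.1, 1.1] rows>= 27
```

```bash
python3 -m pendant '[[0,0,0,20,-1,1,50],[0,0,0,40,-1,1,50],[0,0,0,60,-1,1,50],[0,0,0,70,-1,1,50],[0,0,0,75,-1,1,50],[0,0,0,80,-1,1,50],[0,0,0,80,-1,1,50],[0,0,0,80,-1,1,50]]'; python3 -m pendant '[[0,0,0,0,0,0,60],[0,0,0,0,0,0,66],[0,0,0,0,0,0,70],[0,0,0,0,0,0,70],[0,0,0,-10,0,0,70],[0,0,0,-25,0,0,70],[0,0,0,-50,0,0,70],[0,0,0,-90,0,0,70],[0,0,0,-120,0,0,70],[0,0,0,-120,140,-80,84],[0,0,0,-120,140,-80,84],[0,0,0,-120,140,-80,84],[0,0,0,-120,140,-80,84],[0,0,0,-120,140,-80,84],[0,0,0,-120,140,-80,84],[0,0,0,-120,140,-80,84]]'
python3 - <<'E'
from h import *
import jars; jars.jars()
go((.6985,-.0735,.1),90); go((.6985,-.0735,.1),40)
E
```

```text
time: 25.53
ee_pos: [0.5659, -0.3837, 0.0846]
eef_rot: [-0.097, 1.57, -0.571]
wrist_force: [0.1, -0.8, -1.9]
opening: 0.608
time: 26.87
ee_pos: [0.5586, -0.2232, 0.2052]
eef_rot: [0.076, 1.569, -0.399]
wrist_force: [-0.2, -0.3, 0.5]
opening: 0.984
white 251 [ 0.7898 -0.1481] z 0.111 shaker 0.1758 0.3548
white 283 [ 0.6984 -0.0736] z 0.043 shaker 0.0605 0.3793
white 171 [0.7034 0.2663] z 0.007 shaker -0.0905 0.6838
  opt a=90 [-0.476, 0.001, 0.001] [104.9, 197.8, 55.5] rows>= 7
  opt a=270 [2.666, 0.001, -0.002] [104.9, 197.8, 55.5] rows>= 23
  opt a=40 [0.397, 0.001, -0.0] [104.9, 197.8, 55.5] rows>= 7
  opt a=220 [-2.745, 0.0, 0.002] [104.9, 197.8, 55.5] rows>= 23
```

Run:
```python
from h import *
for n in('top','scene'):
    W=cloud(cap(n)); j=np.array([.6985,-.0735])
    k=(abs(W[...,0]-.76)<.1)&(abs(W[...,1]+.15)<.07)&(W[...,2]>.06)
    for z in np.arange(.02,.18,.02):
        q=k&(abs(W[...,2]-z-.01)<.01)
        if q.sum()>4: P=W[q][:,:2]; print(n,round(z,2),q.sum(),P.min(0).round(3),P.max(0).round(3),'mind',np.percentile(np.linalg.norm(P-j,axis=1),3).round(3))
go((.6985,-.0735,.1),45)
```

```text
top 0.06 43 [ 0.768 -0.22 ] [ 0.847 -0.122] mind 0.096
top 0.08 60 [ 0.768 -0.176] [ 0.856 -0.08 ] mind 0.097
top 0.1 205 [ 0.768 -0.178] [ 0.852 -0.08 ] mind 0.099
top 0.12 51 [ 0.782 -0.167] [ 0.806 -0.136] mind 0.112
top 0.14 35 [ 0.784 -0.161] [ 0.813 -0.137] mind 0.113
top 0.16 64 [ 0.784 -0.164] [ 0.812 -0.139] mind 0.114
scene 0.06 107 [ 0.772 -0.22 ] [ 0.86  -0.118] mind 0.096
scene 0.08 122 [ 0.77 -0.22] [ 0.846 -0.118] mind 0.097
scene 0.1 263 [ 0.772 -0.172] [ 0.827 -0.12 ] mind 0.1
scene 0.12 96 [ 0.784 -0.158] [ 0.813 -0.133] mind 0.111
scene 0.14 100 [ 0.785 -0.161] [ 0.813 -0.134] mind 0.112
scene 0.16 49 [ 0.786 -0.162] [ 0.811 -0.135] mind 0.114
  opt a=45 [0.309, 0.001, 0.0] [104.2, 198.2, 55.5] rows>= 7
  opt a=225 [-2.833, -0.001, 0.001] [104.2, 198.2, 55.5] rows>= 24
```

```bash
python3 -m pendant '[[0.1,0,0,0,198,56,84],[0.2,0,0,0,198,56,84],[0.309,0,0,10,198,56,84],[0.309,0,0,30,198,56,84],[0.309,0,0,60,198,56,84],[0.309,0,0,90,198,56,84],[0.309,0,0,104,198,56,84],[0.309,0,0,104,198,56,84],[0.309,0,0,104,198,56,84]]'
python3 - <<'E'
from h import *
go((.6985,-.0735,.019),45)
W=cloud(cap('scene')); k=(abs(W[...,0]-.70)<.06)&(abs(W[...,1]+.0735)<.06)&(abs(W[...,2]-.043)<.004); print(k.sum(),np.median(W[k],0).round(4))
E
```

```text
time: 27.77
ee_pos: [0.6984, -0.0737, 0.0996]
eef_rot: [-1.71, 1.569, -2.495]
wrist_force: [0.1, -0.1, 1.5]
opening: 0.981
  opt a=45 [0.0, -0.0, 0.002] [80.6, 0.3, -0.0] rows>= 3
  opt a=225 [-3.142, -0.003, -0.0] [80.6, 0.3, -0.0] rows>= 27
223 [ 0.7022 -0.0688  0.0423]
```

```bash
python3 -m pendant '[[0,0,0,25,0,0,84],[0,0,0,50,0,0,84],[0,0,0,66,0,0,84],[0,0,0,75,0,0,84],[0,0,0,79,0,0,84],[0,0,0,79,0,0,84],[0,0,0,79,0,0,50],[0,0,0,79,0,0,50],[0,0,0,79,0,0,50],[0,0,0,79,0,0,50],[0,0,0,79,0,0,50],[0,0,0,79,0,0,50]]' 50
python3 -m pendant '[[0,0,0,-25,0,0,50],[0,0,0,-60,0,0,50],[0,0,0,-95,0,0,50],[0,0,0,-130,0,0,50],[0,0,0,-150,0,0,50],[0,0,0,-150,0,0,50],[0,0,0,-150,0,0,50]]'
python3 - <<'E'
from h import *
go((.4669,-.3809,.165),62.8)
E
```

```text
time: 28.82
ee_pos: [0.6994, -0.0722, 0.0223]
eef_rot: [0.753, 1.569, -0.031]
wrist_force: [-2.5, 0.2, 9.4]
opening: 0.609
time: 29.4
ee_pos: [0.6992, -0.072, 0.1723]
eef_rot: [0.864, 1.568, 0.081]
wrist_force: [0.4, 0.7, -2.8]
opening: 0.602
  opt a=62 [-0.309, 0.002, -0.002] [6.7, -382.8, 53.5] rows>= 11
  opt a=242 [2.833, -0.002, -0.003] [6.7, -382.8, 53.5] rows>= 24
```

```bash
python3 -m pendant '[[-0.05,0,0,0,-383,54,50],[-0.1,0,0,0,-383,54,50],[-0.2,0,0,0,-383,54,50],[-0.309,0,0,0,-383,54,50],[-0.309,0,0,0,-383,54,50],[-0.309,0,0,0,-383,54,50],[-0.309,0,0,0,-383,54,50],[-0.309,0,0,0,-383,54,50],[-0.309,0,0,0,-383,54,50],[-0.309,0,0,0,-383,54,50],[-0.309,0,0,7,-383,54,50],[-0.309,0,0,7,-383,54,50],[-0.309,0,0,7,-383,54,50]]'
python3 - <<'E'
from h import *
import jars; c,_=jars.jars(); cv2.imwrite('pics/t3.png',cv2.resize(c['image'][140:310,190:430],None,fx=3,fy=3))
go((.4669,-.3809,.084),62.8)
E
```

```text
time: 30.48
ee_pos: [0.4668, -0.3803, 0.1627]
eef_rot: [2.884, 1.569, 2.41]
wrist_force: [-0.1, -0.2, -1.9]
opening: 0.603
white 252 [ 0.7898 -0.1481] z 0.11 shaker 0.1757 0.3548
white 171 [0.7034 0.2663] z 0.008 shaker -0.0905 0.6838
  opt a=62 [0.001, -0.001, -0.0] [79.2, -0.7, 0.2] rows>= 3
  opt a=242 [-3.14, 0.001, -0.002] [79.2, -0.7, 0.2] rows>= 27
```

```bash
python3 -m pendant '[[0,0,0,20,-1,0,50],[0,0,0,40,-1,0,50],[0,0,0,60,-1,0,50],[0,0,0,70,-1,0,50],[0,0,0,75,-1,0,50],[0,0,0,80,-1,0,50],[0,0,0,80,-1,0,50],[0,0,0,80,-1,0,50]]'; python3 -m pendant '[[0,0,0,0,0,0,60],[0,0,0,0,0,0,66],[0,0,0,0,0,0,70],[0,0,0,0,0,0,70],[0,0,0,-10,0,0,70],[0,0,0,-25,0,0,70],[0,0,0,-50,0,0,70],[0,0,0,-90,0,0,70],[0,0,0,-120,0,0,70],[0,0,0,-120,300,0,30],[0,0,0,-120,300,0,30],[0,0,0,-120,300,0,30],[0,0,0,-120,300,0,30],[0,0,0,-120,300,0,30],[0,0,0,-120,300,0,30],[0,0,0,-120,300,0,30],[0,0,0,-120,300,0,30],[0,0,0,-120,300,0,30],[0,0,0,-120,300,0,30]]'
python3 - <<'E'
from h import *
import jars; c,_=jars.jars()
d=cap('scene'); o=np.zeros((560,800,3),np.uint8); o[:360,:400]=cv2.resize(c['image'][145:325,300:500],None,fx=2,fy=2); o[:400,400:]=cv2.resize(d['image'][60:260,100:300],None,fx=2,fy=2)
cv2.imwrite('pics/t4.png',o)
E
```

```text
time: 31.2
ee_pos: [0.4666, -0.3825, 0.0845]
eef_rot: [-0.177, 1.57, -0.652]
wrist_force: [-0.1, 0.6, -1.4]
opening: 0.605
time: 32.78
ee_pos: [0.6033, -0.1154, 0.2044]
eef_rot: [-0.671, 1.57, -1.145]
wrist_force: [0.3, -0.9, -0.1]
opening: 0.347
white 170 [0.7035 0.2663] z 0.007 shaker -0.0904 0.6839
```

View pics/t4.png

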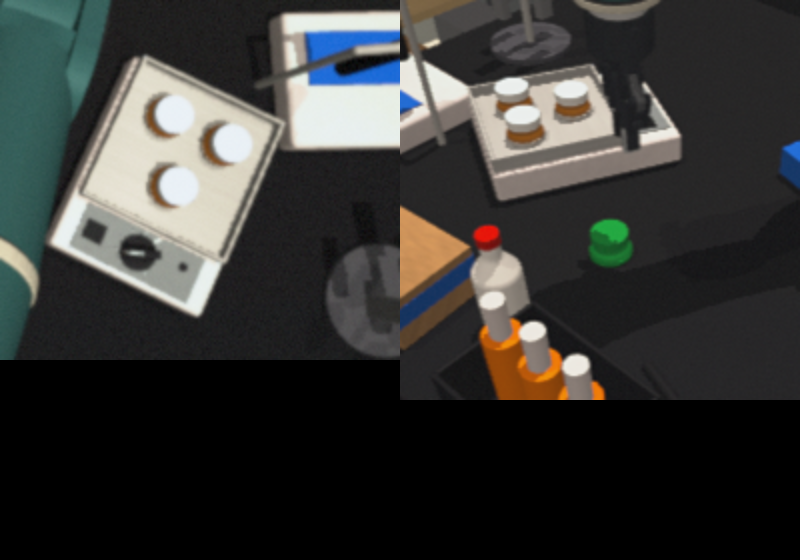

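All three jars stand upright on the tray, capped at (174,115), (232,143) and (178,186) in the left panel. The pointer still points left. The dial is next.

Run:
```python
from h import *
print(np.round(robot.observe()['joints'],3))
c=cap('top'); I=cv2.resize(c['image'][245:305,335:395],None,fx=8,fy=8,interpolation=2); cv2.imwrite('pics/d1.png',I)
go((.3763,-.3345,.16),1)
```

```text
[-0.261  0.478  0.54   1.692 -0.276  1.048  1.463]
  opt a=1 [1.077, 0.001, -0.0] [44.3, -297.2, -101.4] rows>= 10
  opt a=181 [-2.065, 0.0, 0.001] [44.3, -297.2, -101.4] rows>= 18
```

View pics/d1.png

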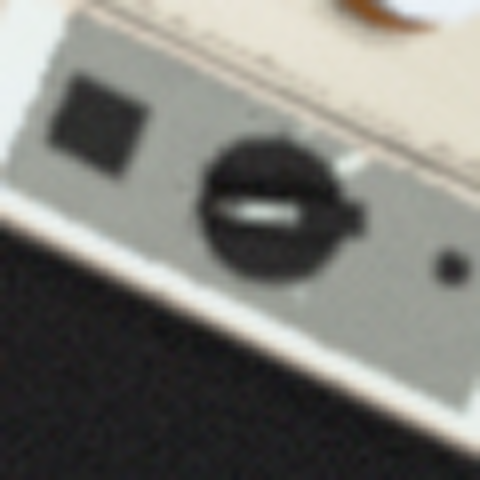

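The white line runs (222,208)-(300,213) with the bar end at (362,220), so the pointer yaw is about 85°. The dial therefore has to turn about 2.55 rad clockwise.

```bash
python3 -m pendant '[[0.1,0,0,0,-297,-101,30],[0.2,0,0,0,-297,-101,30],[0.3,0,0,0,-297,-101,30],[0.4,0,0,0,-297,-101,30],[0.5,0,0,0,-297,-101,30],[0.6,0,0,0,-297,-101,30],[0.7,0,0,0,-297,-101,30],[0.8,0,0,0,-297,-101,30],[0.9,0,0,0,-297,-101,30],[1.0,0,0,0,-297,-101,30],[1.1,0,0,0,-297,-101,30],[1.18,0,0,20,-297,-101,30],[1.18,0,0,44,-297,-101,30],[1.18,0,0,44,-297,-101,30],[1.18,0,0,44,-297,-101,30]]' 30
python3 - <<'E'
from h import *
print(np.round(robot.observe()['joints'],3)); go((.3763,-.3345,.077),-5)
W=cloud(cap('scene')); D=W[...,:2]-[.3763,-.3345]; k=(abs(D).max(-1)<.03)&(W[...,2]>.087)&(W[...,2]<.096); P=W[k][:,:2]; print(len(P),P.mean(0).round(4),cv2.minAreaRect(P.astype(np.float32)) if len(P)>3 else '')
E
```

```text
time: 34.18
ee_pos: [0.3766, -0.334, 0.1599]
eef_rot: [-1.756, 1.569, 2.871]
wrist_force: [0.6, 0.6, 0.5]
opening: 0.352
[-0.047  0.419  0.874  2.008 -0.409  0.899  0.962]
  opt a=-5 [0.002, -0.0, 0.002] [82.9, -0.1, 0.6] rows>= 3
  opt a=175 [-3.139, -0.003, -0.0] [82.9, -0.1, 0.6] rows>= 27
33 [ 0.3773 -0.3318] ((0.3760882019996643, -0.3327169716358185), (0.04660342261195183, 0.012883682735264301), 84.03053283691406)
```

```bash
python3 -m pendant '[[0.02,0,0,25,0,0,30],[0.02,0,0,50,0,0,30],[0.02,0,0,68,0,0,30],[0.02,0,0,78,0,0,30],[0.02,0,0,82,0,0,30],[0.02,0,0,82,0,0,30],[0.02,0,0,82,0,0,8],[0.02,0,0,82,0,0,8],[0.02,0,0,82,0,0,8],[0.02,0,0,82,0,0,8],[0.02,0,0,82,0,0,8]]' 30
python3 - <<'E'
from h import *
s=robot.observe();print(np.round(s['joints'],3),s['torque'])
go(s['ee_pos'],-5)
E
```

```text
time: 35.15
ee_pos: [0.3773, -0.334, 0.0792]
eef_rot: [1.293, 1.57, -0.382]
wrist_force: [-9.0, 2.7, 14.0]
opening: 0.133
[ 0.056  0.549  0.759  2.055 -0.556  0.749  1.059] [0.51233642 1.9207318  0.00798131]
  opt a=-5 [-0.017, 0.0, -0.001] [0.0, 0.0, 0.0] rows>= 2
  opt a=175 [3.124, -0.001, -0.0] [0.0, 0.0, 0.0] rows>= 27
```

```bash
python3 -m pendant '[[0.1,0,0,-2,0,0,8],[0.2,0,0,-2,0,0,8],[0.3,0,0,-2,0,0,8],[0.4,0,0,-2,0,0,8],[0.5,0,0,-2,0,0,8],[0.6,0,0,-2,0,0,8],[0.7,0,0,-2,0,0,8],[0.8,0,0,-2,0,0,8],[0.9,0,0,-2,0,0,8],[1.0,0,0,-2,0,0,8],[1.1,0,0,-2,0,0,8],[1.2,0,0,-2,0,0,8],[1.3,0,0,-2,0,0,8],[1.3,0,0,-2,0,0,8],[1.3,0,0,-2,0,0,8]]'
python3 -m pendant '[[0.1,0,0,0,0,0,8],[0.2,0,0,0,0,0,8],[0.3,0,0,0,0,0,8],[0.4,0,0,0,0,0,8],[0.5,0,0,0,0,0,8],[0.6,0,0,0,0,0,8],[0.7,0,0,0,0,0,8],[0.8,0,0,0,0,0,8],[0.9,0,0,0,0,0,8],[1.0,0,0,0,0,0,8],[1.1,0,0,0,0,0,8],[1.2,0,0,0,0,0,8],[1.24,0,0,0,0,0,8],[1.24,0,0,0,0,0,8],[1.24,0,0,0,0,0,8]]'
python3 - <<'E'
from h import *
s=robot.observe();print(np.round(s['joints'],3)); go(s['ee_pos'],-151.6)
E
```

```text
time: 36.4
ee_pos: [0.378, -0.3343, 0.0803]
eef_rot: [1.516, 1.568, -1.459]
wrist_force: [1.6, -10.8, -22.3]
opening: 0.132
time: 37.65
ee_pos: [0.3775, -0.3353, 0.0804]
eef_rot: [2.626, 1.566, -1.59]
wrist_force: [-2.5, -20.4, -25.3]
opening: 0.129
[-0.224  0.846  1.222  2.061 -0.987  0.999 -1.117]
  opt a=-151 [0.001, -0.004, -0.002] [0.0, 0.0, 0.0] rows>= 2
  opt a=28 [-3.141, 0.004, -0.006] [0.0, 0.0, 0.0] rows>= 27
```

```bash
python3 -m pendant '[[0,0,0,1,0,0,12],[0,0,0,2,0,0,14],[0,0,0,2,0,0,20],[0,0,0,2,0,0,26],[0,0,0,2,0,0,30],[0,0,0,2,0,0,30],[0,0,0,-20,0,0,30],[0,0,0,-50,0,0,30],[0,0,0,-90,0,0,30],[0,0,0,-130,0,0,30],[0,0,0,-150,0,0,30],[0,0,0,-150,0,0,30]]'
python3 - <<'E'
from h import *
go((.42,-.02,.25),-151)
E
```

```text
time: 38.65
ee_pos: [0.3787, -0.3349, 0.2341]
eef_rot: [-2.288, 1.564, -0.22]
wrist_force: [0.0, 0.6, -0.2]
opening: 0.352
  opt a=-151 [-0.009, -0.004, 0.005] [-16.1, -186.6, 256.9] rows>= 9
  opt a=29 [3.133, 0.008, 0.007] [-16.1, -186.6, 256.9] rows>= 27
```

```bash
python3 -m pendant '[[0,0,0,-16,-187,257,30],[0,0,0,-16,-187,257,30],[0,0,0,-16,-187,257,30],[0,0,0,-16,-187,257,30],[0,0,0,-16,-187,257,30],[0,0,0,-16,-187,257,30],[0,0,0,-16,-187,257,30],[0,0,0,-16,-187,257,30],[0,0,0,-16,-187,257,30],[0,0,0,-16,-187,257,30],[0,0,0,-16,-187,257,30],[0,0,0,-16,-187,257,30]]'
python3 - <<'E'
from h import *
import jars
for n in('top','scene'):
    c=cap(n); W=cloud(c); D=W[...,:2]-[.3763,-.3335]; k=(abs(D).max(-1)<.03)&(W[...,2]>.087)&(W[...,2]<.096); P=W[k][:,:2]; print(n,len(P),cv2.minAreaRect(P.astype(np.float32)) if len(P)>3 else '')
    D=W[...,:2]-jars.s0; X=D@jars.sx-.039; Y=D@jars.sy; q=(abs(X)<.104)&(abs(Y)<.104)&(W[...,2]>.095)&(W[...,2]<.115)
    m,l=cv2.connectedComponents(q.astype(np.uint8))
    for i in range(1,m):
        if (l==i).sum()>25: print('  jar',(l==i).sum(),np.median(X[l==i]).round(3),np.median(Y[l==i]).round(3),'z pct',np.percentile(W[...,2][l==i],[5,50,95]).round(4))
    if n=='top': T=c['image']
    else: S=c['image']
o=np.zeros((600,800,3),np.uint8); o[:600,:480]=cv2.resize(T[235:310,330:390],(480,600),interpolation=2); o[:280,480:]=cv2.resize(S[60:200,120:280],None,fx=2,fy=2); o[300:600,480:]=cv2.resize(S[150:300,320:480],None,fx=2,fy=2); cv2.imwrite('pics/f.png',o)
E
python3 ch.py
```

```text
time: 39.65
ee_pos: [0.4191, -0.0191, 0.2456]
eef_rot: [1.516, 1.57, -2.7]
wrist_force: [0.5, -0.7, -0.6]
opening: 0.351
top 76 ((0.3764610290527344, -0.334688663482666), (0.012949585914611816, 0.04499417543411255), 28.134342193603516)
  jar 305 0.043 0.043 z pct [0.1002 0.1041 0.1076]
  jar 305 0.051 -0.073 z pct [0.0998 0.1041 0.1075]
  jar 311 -0.044 -0.001 z pct [0.1002 0.1041 0.1077]
scene 38 ((0.3766390085220337, -0.3327084481716156), (0.013961062766611576, 0.04289167746901512), 29.65406036376953)
  jar 140 0.052 -0.066 z pct [0.097  0.1029 0.105 ]
  jar 148 -0.043 0.005 z pct [0.0963 0.1029 0.1052]
  jar 163 0.044 0.05 z pct [0.0966 0.103  0.1047]
tcp mat -0.2908 -0.2111 0.2457 F [ 0.6 -0.4 -0.7] op 0.35
scene 2058 Y [-0.059  0.055]
  z0.00 n141 X 2/50/98 [-0.032  0.034  0.065] Y [-0.058  0.023]
  z0.02 n312 X 2/50/98 [-0.029  0.029  0.065] Y [-0.06   0.024]
  z0.04 n249 X 2/50/98 [-0.026  0.02   0.027] Y [-0.059  0.057]
  z0.06 n261 X 2/50/98 [-0.017  0.015  0.02 ] Y [-0.059  0.056]
  z0.08 n239 X 2/50/98 [-0.014  0.009  0.014] Y [-0.059  0.057]
  z0.10 n328 X 2/50/98 [-0.006
[... 240 characters left out ...]
/98 [0.033 0.039 0.042] Y [-0.043  0.041]
top 1620 Y [-0.06   0.056]
  z0.00 n70 X 2/50/98 [-0.041 -0.039  0.057] Y [-0.058  0.055]
  z0.02 n173 X 2/50/98 [-0.039 -0.035  0.063] Y [-0.061  0.056]
  z0.04 n155 X 2/50/98 [-0.034 -0.03  -0.025] Y [-0.061  0.057]
  z0.06 n158 X 2/50/98 [-0.028 -0.024 -0.021] Y [-0.06   0.056]
  z0.08 n177 X 2/50/98 [-0.022 -0.018 -0.014] Y [-0.061  0.056]
  z0.10 n184 X 2/50/98 [-0.015 -0.012 -0.007] Y [-0.06   0.056]
  z0.12 n194 X 2/50/98 [-0.01  -0.006 -0.002] Y [-0.061  0.057]
  z0.14 n275 X 2/50/98 [-0.003  0.002  0.012] Y [-0.058  0.056]
  z0.16 n74 X 2/50/98 [0.011 0.021 0.032] Y [-0.045  0.043]
  z0.18 n160 X 2/50/98 [0.029 0.035 0.041] Y [-0.043  0.041]
```

View pics/f.png

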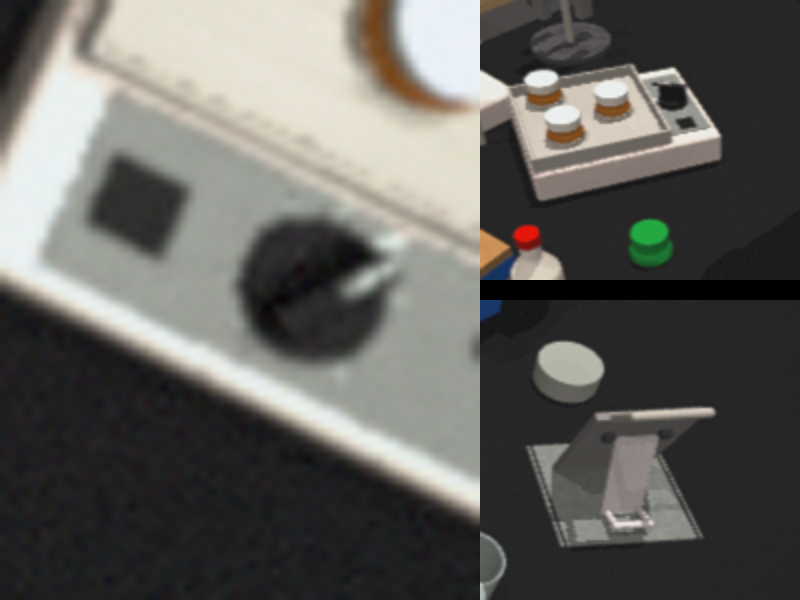

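The pointer line at (375,275) is aligned with the long mark at (385,245), offset only by parallax. The three jars are upright and the chart stands on its leg. One jar now sits at tray y ≈ -70 mm, probably the announced knock. It is flat, and the rim keeps its centre within 74 mm, inside the 78 mm limit. I'll hand in.

```bash
python3 -c "
from rig import robot
print(robot.sign_off())"
```

```text
the job is handed in; nothing more can be done
None
```

I unfolded the leg, stood the chart on the mat, put the three amber jars that were present on the tray, turned the dial to the long mark and handed in at about 40 s. No verdict was reported.

My last checks before handing in:

| Check | Measured | Limit |
|---|---|---|
| Leg angle, chart lying flat (both cameras) | about 0.59 rad (stop is 0.62) | above 0.55 |
| Chart lean | about 17° | 9–29° |
| Chart foot, mat x | about -38 mm | -78 to 0 mm |
| Leg tip, mat x | about +34 mm | 0 to +78 mm |
| Chart handle height | about 0.185 m | above 0.15 m |
| Dial bar direction (top camera) | -61.9° | within 8° of -61.6° |
| Dial bar direction (scene camera) | about -60° | within 8° of -61.6° |
| Jars, all three | upright, cap heights equal to within 1 mm | on tray, under 7° tilt |

- **Jar off its spot:** I placed one jar at tray (44, -44) mm, and it later sat at about (51, -70) mm. It was probably the announced knock. It is upright and inside the 78 mm limit, so I left it there. The two cameras disagreed by 7 mm on its y position (-73 and -66 mm).
- **Leg at its stop:** the measured 0.59 rad is slightly short of the full 0.62 stop, and I did not re-push it. I did not re-measure the leg angle once the chart was standing.
- **Bystanders:** I went nowhere near the beaker and marker. The wash bottle was about 10 cm from one jar and showed no movement in the pictures. I did not re-measure the beaker and marker at the end.

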